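# Fit the sugar dredger's lids, then take the dust cap off

## Robot

A 7-joint arm with a two-finger parallel gripper is mounted at the origin on a cart in front of the work surface, level with it; the furniture and walls round the work are solid. World frame = base frame: x ahead of the robot, y to its left, z up, the work surface at z = 0. Lengths are in mm, angles in rad, forces in N, time in s.
With the tool pointing down it reaches from about 350 to 900 mm from the base axis. Payload 19.9 kg.
Tool frame: the origin (TCP) lies on the mounting face of the last link; the fingertips stand 173 mm ahead of it and the grasp point (between the pads) lies 155 mm ahead of it; z points along the fingers, y is the line along which they close (so a half turn about z gives the same grasp; the last joint's range is limited). The gripper opens to 85 mm and grips with 20 to 120 N. Pads are 22 mm wide; open, the fingers measure 114 mm over their backs; the gripper's body (76 mm by 85 mm) begins 54 mm behind the grasp point. The pads swing forward as they close: fully open they stand 13 mm farther back than shut.
Start: joints at [-1.212, 0.417, -0.01, 1.614, 0.005, 1.111, -0.053], TCP at [243.834, 575.469, 404.66] pointing down, gripper open.
Joint ranges: [-2.81, 2.81], [-0.39, 2.02], [-1.27, 1.25], [0.06, 2.57], [-1.19, 4.33], [0.19, 2], [-2.82, 2.82]. Speed limits (rad/s): [1.89, 1.89, 2.39, 2.39, 3.01, 3.01, 3.01].

## Interface

Orientations are given as a 3x3 rotation matrix whose columns are the frame's x, y, z axes.
In Python, from workcell import bot gives the robot as it stands.
- The arm moves only by the shell command python3 steer.py 'ROWS' [FORCE]. ROWS is a JSON list of rows, 1 to 12 of them, each of 7 numbers: the finger opening in mm, then dx, dy, dz in units of 50 mm, then a rotation vector rx, ry, rz in units of 0.2 rad; each row shifts and turns the commanded pose from where the row before left it, along the tool's axes as they then stand; what a row does not reach is not made up. A row lasts 1/8 s, in which the tool goes at most 62.5 mm and 0.188 rad, less where a joint would pass 70% of its speed; a pose out of reach is approached as far as the arm can. The fingers move at their own pace and stop on an object; FORCE is the grip in N (left out, the last holds). Time passes only in rows, so rows that do not move let the fingers close. It prints the time, the measured TCP pose, the force, the opening and the grip force at its end. Input that does not fit is refused with a message, and nothing moves.
- bot.get_obs(): the state, without advancing time (a new reading comes with each control period).
- bot.get_image(name): name is "scene" or "top"; returns (picture, depth): 400x640x3 uint8, red, green, blue; 400x640 float32, mm along the optical axis (not along the pixel's ray), 0 where there is no reading.
- bot.get_calibration(name): a dict with "mtx" (3x3 intrinsics, pixels), "rvec" (rotation vector, rad) and "tvec" (3), from world to camera coordinates, as OpenCV has them. Camera axes: x right, y down, z forward; pixel columns grow to the right and rows downward; lengths in mm; the calibration is good to about 2 mm. A picture is of the moment at which its call begins. get_calibration takes no time and is no camera call.
- bot.job_done(): hands the job in; it is judged then, once.
The state is a dict: "time_s": time; "q": joint angles; "joint_velocities": joint speeds; "tau": joint torques, N m; "tool_pos": TCP position; "tcp_rot": TCP orientation; "wrist_force": force on the tool from outside, world axes, zero at the start; "ft_torque": the same for the moment, N m; "width": finger opening in mm; "finger_force": force on a finger pad.
Only numpy, scipy, OpenCV 4.12 (cv2) and the standard library are available. Lean on these libraries where they do the work, as an engineer would, in place of code of your own. Each camera call takes 0.05 s, during which the arm holds its last target. There are 200 camera calls.

## Task

Get the sugar dredger ready for dusting. Slide the counter box's cover fully back, take out the dredger's two lids together (the sieve lid with the dust cap riding on it), lower them without dropping onto the open dredger until the sieve lid is fully home, and let go; slide the box's cover shut again as well. Then lift the dust cap off alone, leaving the sieve lid seated on the dredger, and finish still holding the cap upright in the gripper, clear in the air a good hand's breadth (10 cm) above the sieve lid; leave the dredger standing in its place and do not disturb the other things.

Things in the scene. Friction and masses are not known exactly. Their poses are not given: they have to be found in the camera images.
- counter_box: dark wooden box, fixed, 214 mm long (its x, away from the robot), 196 wide, 72 high; origin: centre of its underside. Floor 6 mm above it. Its rear half (x > -8 mm) has a fixed clear top; its front half (x -101 to -8 mm, 167 mm free between the side lips) is closed by the sliding clear cover. The lids stand in the front half; spoon and peeler in the rear half stay there
- cover (a joint): slide of the clear cover along the box's +x (away from the robot): 0 = shut, 0.100 m = fully back, the front half of the box then open from above. Dry friction about 1.5 N; stays where it is left. It may start up to 20 mm open
- cover_knob (a point): centre of the top of the cover's round steel knob. Head 22 mm in diameter, 13 mm high, on a 14 mm thick stem 3 mm high; its top is 16 mm above the cover's clear panel (whose upper face is 69 mm above the worktop). It sits in the middle of the cover and moves with it
- dredger: open metal beaker, 66 mm outside diameter, 90 mm high, mouth 60 mm in diameter, wall 3 mm, about 0.35 kg, loose on the worktop; origin at the centre of its underside, z up
- dredger_rim (a point): centre of the dredger's mouth, level with the rim, 90 mm above its underside
- sieve_lid: steel inner lid; origin: centre of its underside, z up. From below: plug 56.6 mm in diameter, z 0 to 10 mm, tapered to 51 at the tip (enters the dredger's mouth); flange 66.4 mm in diameter, z 10 to 14 (rests on the dredger's rim); ribbed band 58 mm in diameter, z 14 to 30, to grip it by; perforated neck 39 mm in diameter, z 30 to 41, under the dust cap. 0.1 kg
- sieve_seat (a point): centre of the underside of the sieve lid's flange, 10 mm above its origin; coincides with dredger_rim when fully home
- sieve_shoulder (a point): centre of the upper face of the ribbed band, 30 mm above the sieve lid's origin, on which the dust cap rests
- dust_cap: outer lid: plain white plastic cap, 47 mm outside diameter, 27 mm high, open below with a bore of 42 mm; it sits loosely over the sieve lid's neck (1.5 mm play all round) and lifts straight off. Origin at the centre of its open lower rim, z up. 0.03 kg
- honey_jar: bystander: glass jar with grey lid, 61 mm in diameter, 95 mm high, origin at its underside
- spice_jar: bystander: small jar with black cap, 45 mm in diameter, 108 mm high, origin at its underside
- tomato_tin: bystander: closed food tin, 75 mm in diameter, 110 mm high, origin at its underside
- lemon: bystander: lemon, 78x55x56 mm, origin at its underside
- garlic: bystander: garlic bulb, 60x57x58 mm, origin at its underside

How it is judged:
By the outcome, as a careful person would: the job done as asked, in the order asked, and still so for the second after the job is handed in, while the arm keeps its last pose, push and grip.
It also fails if it takes over 61 s, if anything falls off the work surface, if the arm or the gripper's body presses on something with over 40 N, if the wrist force passes 120 N, or if a joint passes its speed limit or range.

## Working session

There is one attempt and no reset: what is moved stays moved. The work goes in short steps, Python scripts to look and compute and a shell command to move; the robot and the scene stay as the last step left them, time stands still between calls to the robot, and variables do not carry over. Pictures are saved under pics/ and viewed, at most 11 in all, crops included, and the job is handed in when it is done.

```bash
ls; mkdir -p pics
cat > h.py <<'E'
import numpy as np, cv2
from workcell import bot
def cal(n):
    c=bot.get_calibration(n); R=cv2.Rodrigues(np.array(c["rvec"],float))[0]
    return np.array(c["mtx"],float),R,np.array(c["tvec"],float).reshape(3)
def ray(n,u,v,z):
    K,R,t=cal(n); d=R.T@np.linalg.solve(K,[u,v,1.]); o=-R.T@t
    return o+d*(z-o[2])/d[2]
def pts(n,dep):
    K,R,t=cal(n); v,u=np.mgrid[:dep.shape[0],:dep.shape[1]]
    p=np.stack([(u-K[0,2])/K[0,0]*dep,(v-K[1,2])/K[1,1]*dep,dep],-1)
    return (p-t)@R
def grab(n,f):
    im,d=bot.get_image(n); cv2.imwrite(f'pics/{f}.png',im[:,:,::-1]); np.savez(f'pics/{f}.npz',im=im,d=d)
    return im,d
E
python3 - <<'E'
from h import *
for n in("scene","top"):
    grab(n,n+"0"); K,R,t=cal(n); print(n,K.round(1).tolist(),R.round(2).tolist(),(-R.T@t).round())
o=bot.get_obs(); print(o["time_s"],o["tool_pos"],np.round(o["tcp_rot"],3).tolist(),o["width"])
E
```

```text
pics
steer.py
workcell.py
scene [[400.9, 0.0, 324.5], [0.0, 400.9, 194.5], [0.0, 0.0, 1.0]] [[0.74, -0.67, -0.01], [-0.44, -0.48, -0.76], [0.5, 0.57, -0.65]] [  -6. -589.  718.]
top [[402.9, 0.0, 323.5], [0.0, 402.9, 203.0], [0.0, 0.0, 1.0]] [[0.02, -1.0, 0.0], [-0.98, -0.02, -0.21], [0.21, 0.0, -0.98]] [282. -27. 994.]
0.1 [243.79272743 575.37499276 404.13156505] [[-0.921, 0.39, -0.0], [0.39, 0.921, -0.001], [-0.0, -0.001, -1.0]] 85.45595672439546
```

View pics/top0.png

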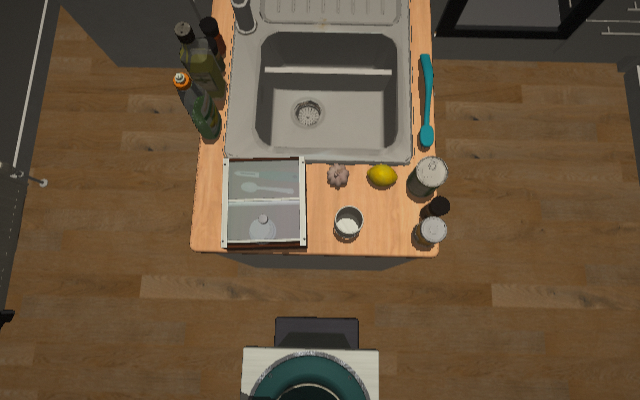

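View pics/scene0.png

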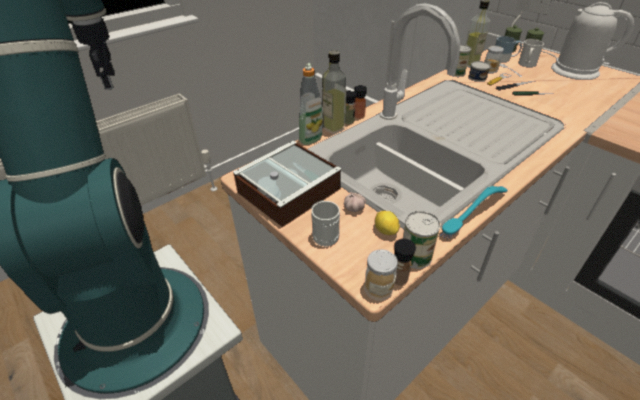

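The top view shows the box at cols 222–306, rows 157–248, with the knob near (263,219) and the lids near (263,231). The dredger is at (348,222), the garlic at (338,176), and the honey and spice jars at (433,230) and (438,207). I'll zoom in on the box.

Run:
```python
from h import *
a=np.load('pics/top0.npz'); b=np.load('pics/scene0.npz')
c1=cv2.resize(a['im'][145:265,215:375],(800,600),interpolation=cv2.INTER_CUBIC)
c2=cv2.resize(b['im'][135:255,225:385],(800,600),interpolation=cv2.INTER_CUBIC)
cv2.imwrite('pics/c1.png',c1[:,:,::-1]);cv2.imwrite('pics/c2.png',c2[:,:,::-1])
for n,s in(("top",a),("scene",b)):
    P=pts(n,s['d']); z=P[...,2]
    m=(s['d']>0)&(P[...,0]>300)&(P[...,0]<700)&(abs(P[...,1])<500)
    for lo,hi in((-4,4),(60,66),(66,71),(71,76),(76,90),(84,94),(94,115)):
        k=m&(z>lo)&(z<hi); q=P[k]
        cc,L,st,ce=cv2.connectedComponentsWithStats(k.astype(np.uint8))
        print(n,lo,hi,k.sum(),[(st[i,4],P[L==i].mean(0).round(0).tolist(),np.ptp(P[L==i],axis=0).round()[:2].tolist()) for i in range(1,cc) if st[i,4]>15][:8])
```

```text
top -4 4 13554 [(np.int32(12911), [496.0, -16.0, 0.0], [332.0, 619.0]), (np.int32(61), [682.0, -233.0, 3.0], [34.0, 24.0]), (np.int32(49), [622.0, 69.0, 2.0], [12.0, 57.0]), (np.int32(30), [618.0, 1.0, 2.0], [17.0, 44.0]), (np.int32(26), [619.0, -31.0, 3.0], [16.0, 15.0]), (np.int32(52), [619.0, -65.0, 3.0], [17.0, 36.0]), (np.int32(57), [618.0, -106.0, 3.0], [19.0, 44.0]), (np.int32(68), [619.0, -162.0, 3.0], [21.0, 62.0])]
top 60 66 2827 [(np.int32(16), [661.0, 275.0, 63.0], [5.0, 26.0]), (np.int32(2433), [538.0, 123.0, 63.0], [101.0, 170.0]), (np.int32(23), [531.0, -243.0, 63.0], [32.0, 28.0]), (np.int32(180), [380.0, 114.0, 64.0], [13.0, 175.0])]
top 66 71 2953 [(np.int32(18), [587.0, 82.0, 68.0], [6.0, 29.0]), (np.int32(2508), [439.0, 117.0, 69.0], [113.0, 186.0])]
top 71 76 1659 [(np.int32(24), [664.0, 271.0, 74.0], [17.0, 36.0]), (np.int32(509), [492.0, 30.0, 73.0], [212.0, 55.0]), (np.int32(508), [471.0, 208.0, 73.0], [211.0, 42.0]), (np.int32(21), [585.0, 150.0, 73.0], [6.0, 24.0]), (np.int32(31), [588.0, 108.0, 73.0], [6.0, 36.0])]
top 76 90 389 [(np.int32(70), [671.0, 266.
[... 2286 characters left out ...]
83.0], [65.0, 65.0]), (np.int32(136), [532.0, -283.0, 83.0], [52.0, 64.0]), (np.int32(46), [464.0, -295.0, 85.0], [23.0, 23.0]), (np.int32(106), [405.0, -285.0, 83.0], [38.0, 48.0])]
scene 84 94 573 [(np.int32(56), [676.0, 263.0, 89.0], [37.0, 42.0]), (np.int32(33), [441.0, 117.0, 86.0], [19.0, 20.0]), (np.int32(195), [442.0, -83.0, 89.0], [67.0, 65.0]), (np.int32(116), [531.0, -281.0, 89.0], [47.0, 65.0]), (np.int32(45), [463.0, -293.0, 89.0], [24.0, 31.0]), (np.int32(94), [405.0, -286.0, 90.0], [44.0, 47.0])]
scene 94 115 1844 [(np.int32(102), [677.0, 264.0, 104.0], [37.0, 45.0]), (np.int32(847), [552.0, -270.0, 107.0], [77.0, 74.0]), (np.int32(895), [444.0, -278.0, 101.0], [104.0, 65.0])]
```

View pics/c1.png

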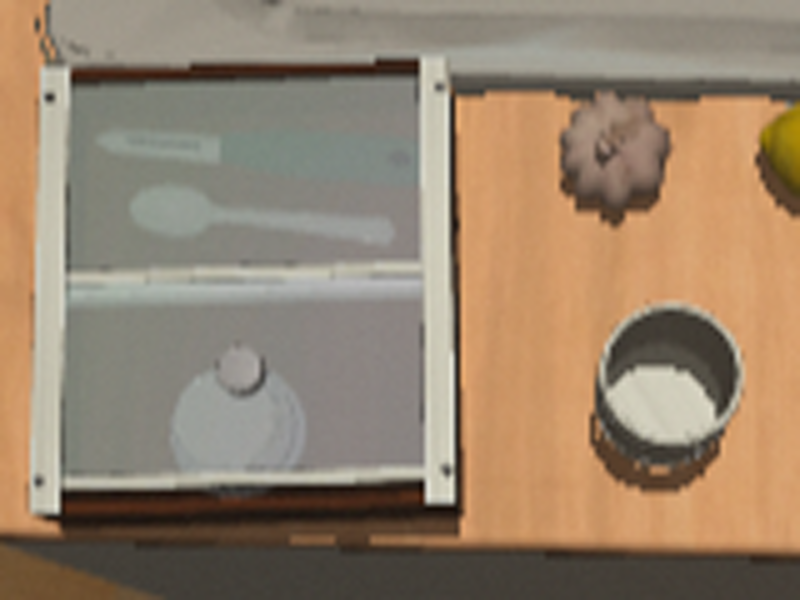

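View pics/c2.png

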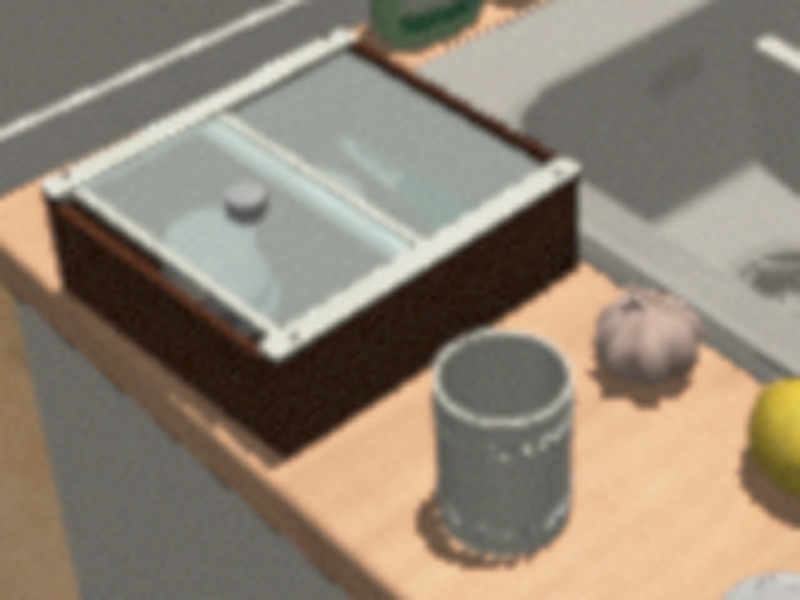

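Run:
```python
from h import *
s=np.load('pics/top0.npz'); im,d=s['im'],s['d']
P=pts("top",d)
c=lambda x,y:(215+x/5,145+y/5)
for nm,x,y,z in[("FL",33,513,72),("BL",45,66,72),("BR",447,60,72),("FR",455,503,72),("lid",239,425,36),("lid2",239,425,20),("seam L",65,270,72),("seamR",420,262,72),("frontbarL",65,487,69),("frontbarR",422,471,69)]:
    print(nm,ray("top",*c(x,y),z).round(1))
for n,f in(("top","top0"),("scene","scene0")):
    s=np.load(f'pics/{f}.npz');P=pts(n,s['d']);z=P[...,2]
    for nm,lo,hi,bx in(("knob",82,88,(420,460,95,140)),("dred",87,93,(395,490,-130,-30))):
        q=P[(z>lo)&(z<hi)&(P[...,0]>bx[0])&(P[...,0]<bx[1])&(P[...,1]>bx[2])&(P[...,1]<bx[3])]
        (cx,cy),r=cv2.minEnclosingCircle(q[:,:2].astype(np.float32)); print(n,nm,cx,cy,r,q.mean(0))
    for y0,y1 in((10,60),(180,230)):
        k=(z>70)&(z<77)&(P[...,1]>y0)&(P[...,1]<y1)&(P[...,0]>385)&(P[...,0]<580);q=P[k]
        print(n,"rail slope",np.polyfit(q[:,0],q[:,1],1),q.mean(0))
```

```text
FL [372.6 208.2  72. ]
BL [586.7 219.1  72. ]
BR [594.4  26.3  72. ]
FR [381.8  15.4  72. ]
lid [420.6 121.9  36. ]
lid2 [422.9 124.4  20. ]
seam L [486.7 202.   72. ]
seamR [494.6  35.6  72. ]
frontbarL [385.2 195.2  69. ]
frontbarR [396.5  31.3  69. ]
top knob 439.1789245605469 116.62992858886719 10.802096366882324 [439.07216819 116.21563877  84.67836015]
top dred 441.38031005859375 -80.74602508544922 32.800846099853516 [442.01200755 -80.63896119  89.91206855]
top rail slope [-1.05725893e-02  3.77096836e+01] [469.66066727  32.74415426  72.46120015]
top rail slope [8.86295623e-02 1.63471212e+02] [471.66720565 205.27486976  72.60590152]
scene knob 442.3274230957031 117.38763427734375 13.20935344696045 [440.16670669 116.61630863  85.09364266]
scene dred 442.4749450683594 -82.14616394042969 34.04920196533203 [441.71061405 -82.23342582  89.94008198]
scene rail slope [-9.63505404e-03  3.71924326e+01] [466.08530629  32.70167547  72.72690674]
scene rail slope [9.02684028e-02 1.62259183e+02] [466.57642204 204.37629157  72.7388141 ]
```

The rows are not in the units I measure in: shifts go in units of 50 mm and turns go in units of 0.2 rad. I convert before sending: -46.8 mm is -0.936, -17.3 mm is -0.346, -0.151 rad is -0.755.

```bash
python3 steer.py '[[45, 0, 0, 0, 0, 0, -0.75], [45, 0, 0, 0, 0, 0, -0.75], [45, 0, 0, 0, 0, 0, -0.755], [45, -0.346, -0.936, 0, 0, 0, 0], [45, -0.346, -0.936, 0, 0, 0, 0], [45, -0.346, -0.936, 0, 0, 0, 0], [45, -0.346, -0.936, 0, 0, 0, 0], [45, -0.346, -0.936, 0, 0, 0, 0], [45, -0.346, -0.936, 0, 0, 0, 0], [45, -0.346, -0.936, 0, 0, 0, 0], [45, -0.346, -0.936, 0, 0, 0, 0], [45, -0.346, -0.936, 0, 0, 0, 0]]' 25
cat > t.py <<'E'
import sys
from h import *
# world target -> remaining shift in tool axes
o=bot.get_obs();R=np.array(o["tcp_rot"]);p=np.array(o["tool_pos"])
print("t",round(o["time_s"],2),"p",p.round(1),"yaw y",np.arctan2(R[1,1],R[0,1]).round(4),"tilt",R[:2,2].round(4),"w",round(o["width"],1),"f",np.round(o["wrist_force"],1))
if len(sys.argv)>3: print("tool shift",(R.T@(np.array(list(map(float,sys.argv[1:4])))-p)).round(1))
E
python3 t.py 440 116.5 245; python3 -c "
from h import *
im,d=grab('scene','s1');P=pts('scene',d)
k=(d>0)&(abs(P[...,0]-440)<40)&(abs(P[...,1]-116)<70)&(P[...,2]>110)
print(P[k].min(0),[np.percentile(P[k][:,2],q) for q in (0.2,1,3)])
cv2.imwrite('pics/s1c.png',cv2.resize(im[60:220,190:400],(788,600))[:,:,::-1])"
```

```text
time_s: 1.6
tool_pos: [420.8, 161.0, 404.7]
tcp_rot: [[-0.999, -0.05, -0.0], [-0.05, 0.999, -0.0], [0.0, -0.0, -1.0]]
wrist_force: [0.0, 0.4, -1.3]
width: 44.7
finger_force: 0.0
t 1.6 p [420.8 161.  404.7] yaw y 1.621 tilt [-0. -0.] w 44.7 f [ 0.   0.4 -1.3]
tool shift [-17.  -45.4 159.7]
[400.01528559  93.13804204 234.37514163] [np.float64(236.0953283491786), np.float64(240.47914477835815), np.float64(248.7005909881505)]
```

View pics/s1c.png

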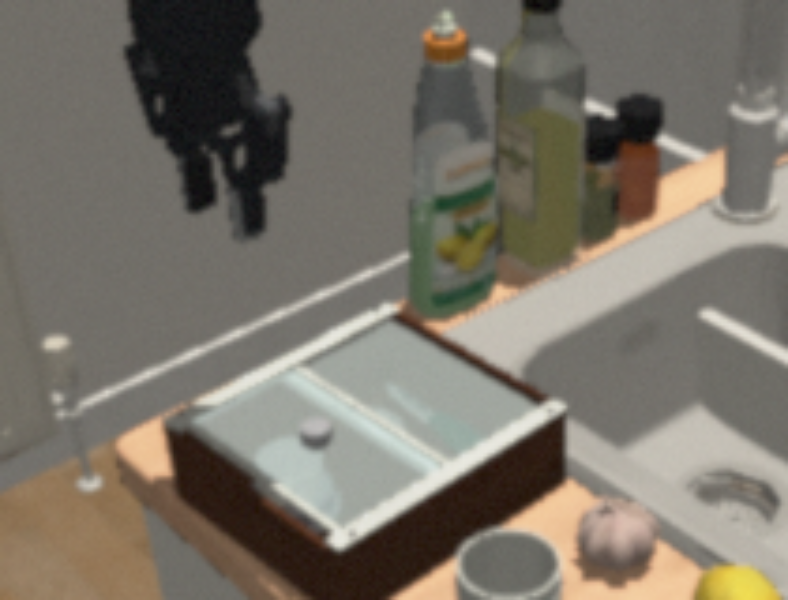

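The crop shows the gripper above the box with its tips at z≈234, which fits the model of tips at TCP−170 for a 45 mm opening. Next I'll grasp the knob.

Scaled: 40 mm is 0.8, 30 mm is 0.6.

```bash
python3 steer.py '[[45, -0.17, -0.454, 0.8, 0, 0, 0], [45, -0.17, -0.454, 0.8, 0, 0, 0], [45, 0, 0, 0.8, 0, 0, 0], [45, 0, 0, 0.6, 0, 0, 0], [45, 0, 0, 0.16, 0, 0, 0], [45, 0, 0, 0, 0, 0, 0]]'
python3 t.py 440 116.5 246
```

```text
time_s: 2.4
tool_pos: [439.8, 118.2, 247.0]
tcp_rot: [[-0.999, -0.05, -0.0], [-0.05, 0.999, -0.0], [0.0, -0.0, -1.0]]
wrist_force: [0.6, -0.7, 0.5]
width: 45.0
finger_force: 0.0
t 2.4 p [439.8 118.2 247. ] yaw y 1.621 tilt [-0.0003 -0.0002] w 45.0 f [ 0.6 -0.7  0.5]
tool shift [-0.1 -1.7  1. ]
```

```bash
python3 steer.py '[[10, 0, -0.034, 0.02, 0, 0, 0], [10, 0, 0, 0, 0, 0, 0], [10, 0, 0, 0, 0, 0, 0], [10, 0, 0, 0, 0, 0, 0], [10, -0.2, 0, 0, 0, 0, 0], [10, -0.3, 0, 0, 0, 0, 0], [10, -0.4, 0, 0, 0, 0, 0], [10, -0.4, 0, 0, 0, 0, 0], [10, -0.3, 0, 0, 0, 0, 0], [10, 0, 0, 0, 0, 0, 0]]' 30; python3 t.py
```

```text
time_s: 3.65
tool_pos: [520.9, 120.9, 246.7]
tcp_rot: [[-0.999, -0.05, 0.003], [-0.05, 0.999, 0.001], [-0.003, 0.001, -1.0]]
wrist_force: [0.2, 2.8, 10.2]
width: 20.4
finger_force: 30.3
t 3.65 p [520.9 120.9 246.7] yaw y 1.621 tilt [0.0027 0.001 ] w 20.4 f [ 0.2  2.8 10.2]
```

Scaled: -3 mm is -0.06, -1 mm is -0.02.

```bash
python3 steer.py '[[10, -0.08, 0, -0.02, 0, 0, 0], [10, -0.06, 0, 0, 0, 0, 0], [10, 0, 0, 0, 0, 0, 0]]'; python3 steer.py '[[10, -0.04, 0, 0, 0, 0, 0], [10, -0.04, 0, 0, 0, 0, 0], [10, 0, 0, 0, 0, 0, 0]]'
```

```text
time_s: 4.03
tool_pos: [526.8, 121.2, 246.9]
tcp_rot: [[-0.999, -0.051, 0.0], [-0.051, 0.999, 0.0], [-0.0, 0.0, -1.0]]
wrist_force: [1.0, 5.8, -2.7]
width: 20.6
finger_force: 30.2
time_s: 4.4
tool_pos: [530.7, 121.4, 246.9]
tcp_rot: [[-0.999, -0.051, 0.0], [-0.051, 0.999, 0.0], [-0.0, 0.0, -1.0]]
wrist_force: [-0.3, 4.7, -1.4]
width: 20.4
finger_force: 30.2
```

```bash
python3 steer.py '[[10, -0.04, 0, 0, 0, 0, 0], [10, -0.04, 0, 0, 0, 0, 0], [10, 0, 0, 0, 0, 0, 0]]'; python3 -c "
from h import *
for n in('top','scene'):
    im,d=grab(n,n+'2');P=pts(n,d)
im=np.load('pics/top2.npz')['im'];cv2.imwrite('pics/c3.png',cv2.resize(im[145:265,215:375],(800,600),interpolation=cv2.INTER_CUBIC)[:,:,::-1])"
```

```text
time_s: 4.78
tool_pos: [533.8, 121.6, 246.8]
tcp_rot: [[-0.999, -0.051, -0.003], [-0.051, 0.999, 0.0], [0.003, 0.0, -1.0]]
wrist_force: [-10.5, 4.9, 8.1]
width: 20.5
finger_force: 31.1
```

View pics/c3.png

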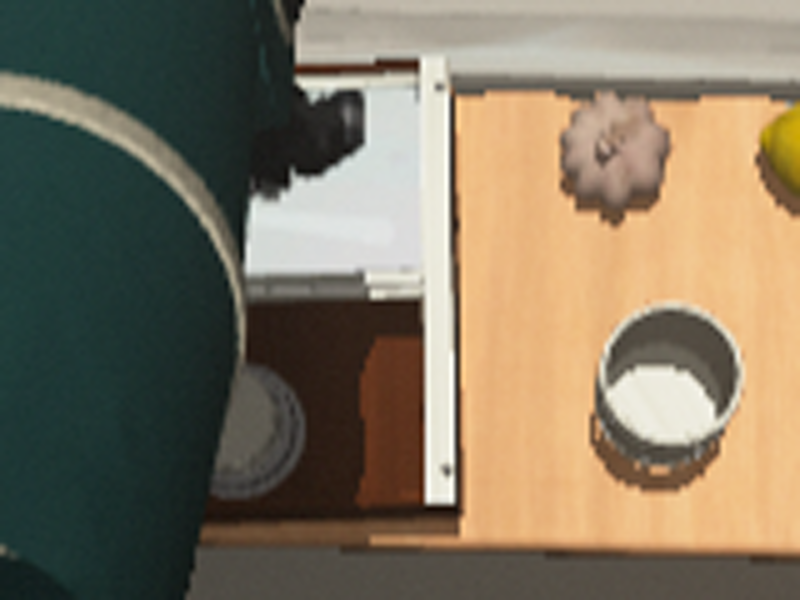

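The cover is fully back (10 N at the stop) and the lids are partly visible at crop pixel (265,432). I'll release the knob and move clear to measure the lids.

```bash
python3 steer.py '[[45, 0.03, 0, -0.02, 0, 0, 0], [45, 0, 0, -0.02, 0, 0, 0], [45, 0, 0, -0.6, 0, 0, 0], [85, 0, 0, -0.9, 0, 0, 0], [85, 0.4, 0.8, -0.6, 0, 0, 0], [85, 0.6, 1, 0, 0, 0, 0], [85, 0.6, 1, 0, 0, 0, 0], [85, 0.4, 0.8, 0, 0, 0, 0], [85, 0, 0, 0, 0, 0, 0]]'; python3 -c "
from h import *
for n in('top','scene'):
    im,d=grab(n,n+'3');P=pts(n,d);z=P[...,2]
    b=(d>0)&(P[...,0]>382)&(P[...,0]<486)&(P[...,1]>45)&(P[...,1]<195)
    for lo,hi in((16,24),(33,39),(50,59),(59,67)):
        q=P[b&(z>lo)&(z<hi)]
        if len(q)>8:
            (x,y),r=cv2.minEnclosingCircle(q[:,:2].astype(np.float32));print(n,lo,len(q),round(x,1),round(y,1),round(r,1),q.mean(0).round(1))
    q=P[(d>0)&(z>80)&(z<88)&(P[...,0]>500)&(P[...,0]<560)&(abs(P[...,1]-120)<25)];print('knob',q.mean(0),len(q))
im=np.load('pics/top3.npz')['im'];im2=np.load('pics/scene3.npz')['im']
f=lambda i:cv2.resize(i,(400,300),interpolation=cv2.INTER_CUBIC)
cv2.imwrite('pics/c4.png',np.hstack([f(im[145:265,215:375]),f(im2[135:255,225:385])])[:,:,::-1])"
```

```text
time_s: 6.0
tool_pos: [422.6, 298.5, 353.9]
tcp_rot: [[-0.998, -0.055, 0.0], [-0.055, 0.998, 0.001], [-0.0, 0.001, -1.0]]
wrist_force: [0.6, -0.7, -0.5]
width: 85.3
finger_force: 0.0
top 16 97 420.4 125.7 32.9 [412.2 117.7  19.8]
top 33 106 419.9 125.9 28.9 [411.2 116.5  35.8]
top 50 14 429.7 114.5 76.9 [420.3 109.1  56.2]
top 59 514 435.1 117.1 87.7 [436.4 120.5  63.1]
knob [531.39594446 120.6700846   84.82766885] 68
scene 16 38 418.2 85.3 49.6 [427.5  96.1  20.7]
scene 33 60 405.5 100.5 50.5 [421.5 105.2  36.5]
scene 50 44 391.7 92.4 45.0 [409.7 107.8  54.9]
scene 59 331 432.6 118.8 88.5 [438.4 118.1  63.7]
knob [532.58999755 119.70608479  84.79878352] 39
```

View pics/c4.png

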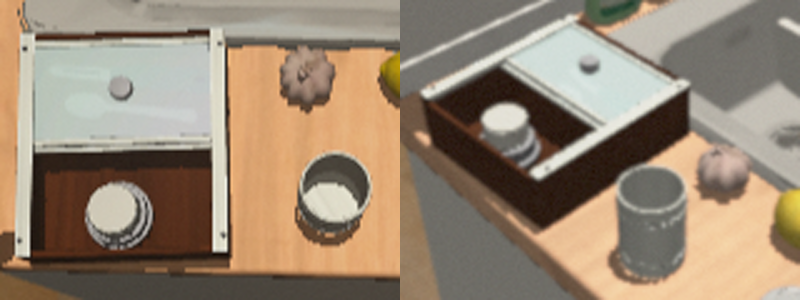

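The left half shows the lids in the open front half at crop (119,213), and the right half shows them standing upright with the cap on the neck. The cover is back. Next I'll check the lid and cap centres tightly.

```bash
python3 -c "
from h import *
for n in('top','scene'):
    s=np.load(f'pics/{n}3.npz');P=pts(n,s['d']);z=P[...,2]
    b=(np.hypot(P[...,0]-420,P[...,1]-126)<40)
    for lo,hi in((17,23),(33.5,38),(60.5,66)):
        q=P[b&(z>lo)&(z<hi)]
        (x,y),r=cv2.minEnclosingCircle(q[:,:2].astype(np.float32));print(n,lo,len(q),round(x,1),round(y,1),round(r,1),q.mean(0).round(1))
"; python3 t.py 420 126 240
```

```text
top 17 87 420.4 125.7 32.9 [412.7 117.6  19.8]
top 33.5 89 419.6 125.1 28.7 [410.9 116.   35.7]
top 60.5 293 412.0 126.5 31.5 [419.3 125.8  63. ]
scene 17 31 434.0 106.7 23.7 [432.4 101.   20.6]
scene 33.5 48 420.5 124.7 29.0 [423.9 107.9  36.3]
scene 60.5 169 411.9 124.5 32.2 [418.7 124.2  63.6]
t 6.1 p [424.5 295.6 353.8] yaw y 1.6211 tilt [ 0.0004 -0.0003] w 85.1 f [ 0.4  0.2 -1. ]
tool shift [  13.1 -169.1  113.8]
```

Scaled: 4 mm is 0.08, -50 mm is -1.

```bash
python3 steer.py '[[85, 0.08, -1, 0, 0, 0, 0], [85, 0.08, -1, 0.2, 0, 0, 0], [85, 0.08, -1, 0.4, 0, 0, 0], [85, 0.02, -0.392, 0.8, 0, 0, 0], [85, 0, 0, 0.9, 0, 0, 0], [85, 0, 0, 0, 0, 0, 0]]'; python3 t.py 420 125.3 191
```

```text
time_s: 6.85
tool_pos: [419.4, 124.2, 237.0]
tcp_rot: [[-0.999, -0.048, -0.004], [-0.048, 0.999, -0.003], [0.004, -0.002, -1.0]]
wrist_force: [-0.6, 0.2, 1.3]
width: 85.1
finger_force: 0.0
t 6.85 p [419.4 124.2 237. ] yaw y 1.6185 tilt [-0.0043 -0.0026] w 85.1 f [-0.6  0.2  1.3]
tool shift [-0.8  1.2 46. ]
```

```bash
python3 steer.py '[[85, 0, 0.02, 0.4, 0, 0, 0], [85, 0, 0, 0.36, 0, 0, 0], [85, 0, 0, 0.16, 0, 0, 0], [85, 0, 0, 0, 0, 0, 0]]'; python3 t.py 420 125.3 191
```

```text
time_s: 7.35
tool_pos: [420.2, 126.7, 193.4]
tcp_rot: [[-0.999, -0.05, 0.0], [-0.05, 0.999, 0.0], [-0.0, 0.0, -1.0]]
wrist_force: [0.4, 0.0, 1.1]
width: 85.0
finger_force: 0.0
t 7.35 p [420.2 126.7 193.4] yaw y 1.6207 tilt [0.0004 0.    ] w 85.0 f [0.4 0.  1.1]
tool shift [ 0.2 -1.4  2.4]
```

```bash
python3 steer.py '[[85, 0, -0.024, 0.04, 0, 0, 0], [40, 0, 0, 0, 0, 0, 0], [40, 0, 0, 0, 0, 0, 0], [40, 0, 0, 0, 0, 0, 0], [40, 0, 0, 0, 0, 0, 0]]' 40; python3 t.py 420 125.3 191
```

```text
time_s: 7.98
tool_pos: [419.9, 125.6, 191.2]
tcp_rot: [[-0.999, -0.05, 0.0], [-0.05, 0.999, 0.0], [-0.0, 0.0, -1.0]]
wrist_force: [-3.6, -0.6, 14.2]
width: 56.5
finger_force: 39.6
t 7.97 p [419.9 125.6 191.2] yaw y 1.621 tilt [0.0003 0.0001] w 56.5 f [-3.6 -0.6 14.2]
tool shift [-0.1 -0.3  0.2]
```

```bash
python3 steer.py '[[40, 0, 0, -0.06, 0, 0, 0], [40, 0, 0, -0.16, 0, 0, 0], [40, 0, 0, -0.4, 0, 0, 0], [40, 0, 0, -0.6, 0, 0, 0], [40, 0, 0, -0.6, 0, 0, 0], [40, 0, 0, -0.38, 0, 0, 0], [40, 0, 0, 0, 0, 0, 0]]' 50; python3 t.py 441.8 -81.5 301
```

```text
time_s: 8.85
tool_pos: [420.0, 125.7, 302.1]
tcp_rot: [[-0.999, -0.05, 0.002], [-0.05, 0.999, 0.001], [-0.002, 0.001, -1.0]]
wrist_force: [-0.3, -0.5, -1.8]
width: 56.4
finger_force: 53.5
t 8.85 p [420.  125.7 302.1] yaw y 1.6211 tilt [0.0024 0.0011] w 56.4 f [-0.3 -0.5 -1.8]
tool shift [ -11.3 -208.     0.9]
```

Scaled: -45 mm is -0.9, -40 mm is -0.8.

```bash
python3 steer.py '[[40, -0.02, -0.36, 0, 0, 0, 0], [40, -0.04, -0.72, 0, 0, 0, 0], [40, -0.046, -0.9, 0, 0, 0, 0], [40, -0.046, -0.9, 0, 0, 0, 0], [40, -0.046, -0.8, 0, 0, 0, 0], [40, -0.028, -0.48, 0, 0, 0, 0], [40, 0, 0, 0, 0, 0, 0]]'; python3 t.py 441.8 -81.5 301
python3 -c "
from h import *
for n in('top','scene'):
    im,d=grab(n,n+'4');P=pts(n,d);z=P[...,2]
    b=(np.hypot(P[...,0]-441,P[...,1]+82)<60)&(d>0)
    for lo,hi in((87,93),(126,134),(143,149),):
        q=P[b&(z>lo)&(z<hi)]
        if len(q)<5: continue
        (x,y),r=cv2.minEnclosingCircle(q[:,:2].astype(np.float32));print(n,lo,len(q),round(x,1),round(y,1),round(r,1),q.mean(0).round(1))
im=np.load('pics/scene4.npz')['im']
cv2.imwrite('pics/c5.png',cv2.resize(im[130:260,260:390],(600,600),interpolation=cv2.INTER_CUBIC)[:,:,::-1])"
```

```text
time_s: 9.72
tool_pos: [441.2, -83.0, 300.1]
tcp_rot: [[-0.999, -0.047, -0.001], [-0.047, 0.999, -0.001], [0.001, -0.001, -1.0]]
wrist_force: [-0.9, 0.9, -0.6]
width: 55.8
finger_force: 53.5
t 9.72 p [441.2 -83.  300.1] yaw y 1.6181 tilt [-0.001  -0.0006] w 55.8 f [-0.9  0.9 -0.6]
tool shift [-0.6  1.5 -0.9]
scene 87 92 441.5 -82.0 33.2 [433.2 -93.3  90.2]
scene 126 96 439.8 -83.5 32.6 [421.2 -91.9 129.6]
scene 143 112 440.1 -82.9 41.2 [426.3 -89.7 145.9]
```

View pics/c5.png

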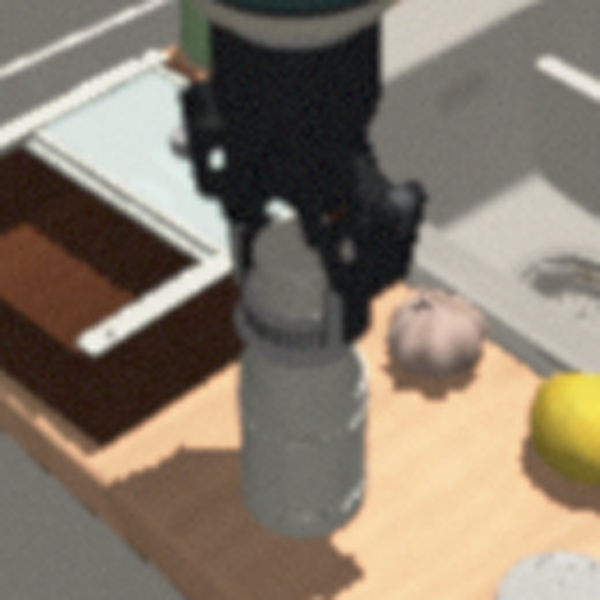

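The scene crop shows the lid stack upright in the fingers just above the dredger, with the flange at about (285,335) and the rim below it. The shift still needed is about (+1.0,+1.3) mm.

Scaled: 8 mm is 0.16, 1.3 mm is 0.026.

```bash
python3 steer.py '[[40, -0.02, 0.026, 0.16, 0, 0, 0], [40, 0, 0, 0.16, 0, 0, 0], [40, 0, 0, 0.04, 0, 0, 0], [40, 0, 0, 0, 0, 0, 0], [40, 0, 0, 0, 0, 0, 0]]'; python3 t.py 442.2 -81.7 265
python3 -c "
from h import *
n='scene'
im,d=grab(n,n+'5');P=pts(n,d);z=P[...,2]
b=(np.hypot(P[...,0]-441,P[...,1]+82)<45)&(d>0)
for lo,hi in((86,92),(107,114),):
        q=P[b&(z>lo)&(z<hi)]
        (x,y),r=cv2.minEnclosingCircle(q[:,:2].astype(np.float32));print(n,lo,len(q),round(x,1),round(y,1),round(r,1),q.mean(0).round(1))"
```

```text
time_s: 10.45
tool_pos: [442.5, -80.2, 282.9]
tcp_rot: [[-0.999, -0.05, 0.0], [-0.05, 0.999, -0.0], [-0.0, -0.0, -1.0]]
wrist_force: [-0.1, -0.2, -1.5]
width: 56.1
finger_force: 53.5
t 10.45 p [442.5 -80.2 282.9] yaw y 1.6209 tilt [ 0.0002 -0.0001] w 56.1 f [-0.1 -0.2 -1.5]
tool shift [ 0.4 -1.5 17.9]
scene 86 82 441.8 -81.9 32.8 [427.8 -96.3  89.5]
scene 107 78 442.1 -80.4 32.9 [423.1 -91.1 111.6]
```

Scaled: -1.5 mm is -0.03, 0.3 mm is 0.006.

```bash
python3 steer.py '[[40, 0.006, -0.03, 0, 0, 0, 0], [40, 0, 0, 0.08, 0, 0, 0], [40, 0, 0, 0.08, 0, 0, 0], [40, 0, 0, 0.06, 0, 0, 0], [40, 0, 0, 0, 0, 0, 0]]'; python3 t.py; python3 steer.py '[[40, 0, 0, 0.04, 0, 0, 0], [40, 0, 0, 0.04, 0, 0, 0], [40, 0, 0, 0, 0, 0, 0]]'
```

```text
time_s: 11.12
tool_pos: [442.1, -81.7, 271.4]
tcp_rot: [[-0.999, -0.05, -0.001], [-0.05, 0.999, -0.0], [0.001, -0.0, -1.0]]
wrist_force: [-0.7, -0.4, -1.8]
width: 56.0
finger_force: 53.5
t 11.12 p [442.1 -81.7 271.4] yaw y 1.6209 tilt [-0.0007 -0.0001] w 56.0 f [-0.7 -0.4 -1.8]
time_s: 11.5
tool_pos: [442.2, -81.7, 267.6]
tcp_rot: [[-0.999, -0.05, -0.0], [-0.05, 0.999, -0.0], [0.0, -0.0, -1.0]]
wrist_force: [-1.2, 1.1, -1.9]
width: 56.0
finger_force: 53.5
```

Scaled: 1 mm is 0.02.

```bash
python3 steer.py '[[40, 0, 0, 0.02, 0, 0, 0], [40, 0, 0, 0.02, 0, 0, 0], [40, 0, 0, 0, 0, 0, 0]]';  python3 steer.py '[[40, 0, 0, 0.02, 0, 0, 0], [40, 0, 0, 0, 0, 0, 0]]'
```

```text
time_s: 11.88
tool_pos: [442.2, -81.7, 265.7]
tcp_rot: [[-0.999, -0.05, -0.0], [-0.05, 0.999, -0.0], [0.0, -0.0, -1.0]]
wrist_force: [-1.2, 1.5, -2.2]
width: 56.2
finger_force: 53.5
time_s: 12.12
tool_pos: [442.6, -81.7, 265.5]
tcp_rot: [[-0.999, -0.05, 0.001], [-0.05, 0.999, 0.0], [-0.001, 0.0, -1.0]]
wrist_force: [-7.3, 2.1, 20.8]
width: 56.0
finger_force: 55.6
```

Scaled: 20 mm is 0.4, 60 mm is 1.2.

```bash
python3 steer.py '[[40, 0, 0, -0.012, 0, 0, 0], [85, 0, 0, 0, 0, 0, 0], [85, 0, 0, 0, 0, 0, 0], [85, 0, 0, 0, 0, 0, 0], [85, 0, 0, -0.5, 0, 0, 0], [85, 0, 0, -0.9, 0, 0, 0], [85, 0, 0, -1, 0, 0, 0], [85, 0.4, 1, 0, 0, 0, 0], [85, 0.4, 1, 0, 0, 0, 0], [85, 0, 1.2, 0, 0, 0, 0], [85, 0, 1.2, 0, 0, 0, 0], [85, 0, 0, 0, 0, 0, 0]]' 25; python3 t.py 531 120.8 300
python3 -c "
from h import *
for n in('top','scene'):
    im,d=grab(n,n+'6');P=pts(n,d);z=P[...,2]
    b=(np.hypot(P[...,0]-441,P[...,1]+82)<45)&(d>0)
    for lo,hi in((91,96),(107,113),(134,140)):
        q=P[b&(z>lo)&(z<hi)]
        if len(q)<5: continue
        (x,y),r=cv2.minEnclosingCircle(q[:,:2].astype(np.float32));print(n,lo,len(q),round(x,1),round(y,1),round(r,1),q.mean(0).round(1))
f=lambda i:cv2.resize(i,(400,400),interpolation=cv2.INTER_CUBIC)
a=np.load('pics/top6.npz')['im'];c=np.load('pics/scene6.npz')['im']
cv2.imwrite('pics/c6.png',np.hstack([f(a[150:260,290:400]),f(c[170:270,270:370])])[:,:,::-1])"
```

```text
time_s: 13.62
tool_pos: [390.7, 139.5, 385.3]
tcp_rot: [[-0.998, -0.056, 0.0], [-0.056, 0.998, 0.0], [-0.0, 0.0, -1.0]]
wrist_force: [-0.0, -0.7, -0.2]
width: 84.8
finger_force: 0.0
t 13.62 p [390.7 139.5 385.3] yaw y 1.6268 tilt [0.0001 0.0004] w 84.8 f [-0.  -0.7 -0.2]
tool shift [-139.   -26.5   85.3]
top 91 95 442.1 -81.4 33.2 [432.2 -78.7  93.7]
top 107 114 442.1 -81.2 29.0 [432.3 -75.2 110.1]
top 134 335 441.7 -81.3 23.6 [441.3 -81.6 137. ]
scene 91 89 441.9 -83.5 32.6 [428.4 -96.4  94. ]
scene 107 118 442.2 -82.5 29.2 [433.5 -93.3 110.5]
scene 134 235 441.9 -82.2 23.6 [441.3 -83.3 137.8]
```

View pics/c6.png

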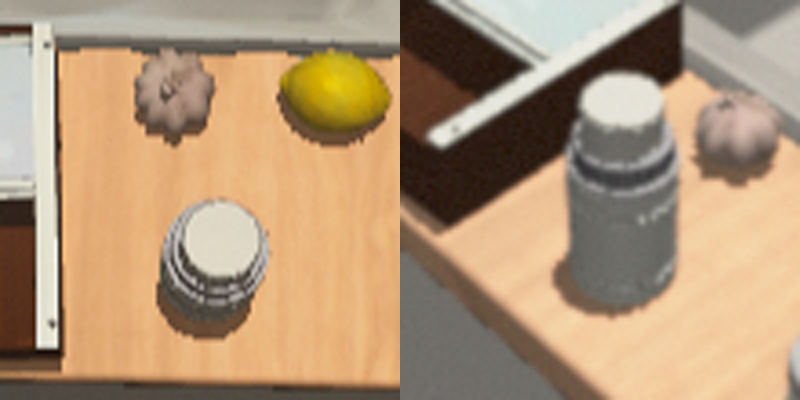

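The lids are seated level at heights 94, 110 and 137, as they should be, and the dredger is unmoved. Now I'll shut the cover.

```bash
python3 steer.py '[[45, -0.7, -0.1, 0, 0, 0, 0.015], [45, -0.8, -0.16, 0.4, 0, 0, 0.015], [45, -0.8, -0.16, 0.6, 0, 0, 0], [45, -0.5, -0.116, 0.7, 0, 0, 0], [45, 0, 0, 0.6, 0, 0, 0], [45, 0, 0, 0.2, 0, 0, 0], [45, 0, 0, 0, 0, 0, 0]]'; python3 t.py 532 120.9 247
```

```text
time_s: 14.6
tool_pos: [532.3, 115.1, 260.5]
tcp_rot: [[-0.999, -0.043, -0.0], [-0.043, 0.999, -0.0], [0.0, -0.0, -1.0]]
wrist_force: [-0.4, -0.9, 0.4]
width: 45.3
finger_force: 0.0
t 14.6 p [532.3 115.1 260.5] yaw y 1.6142 tilt [-0.0004 -0.0005] w 45.3 f [-0.4 -0.9  0.4]
tool shift [ 0.1  5.8 13.5]
```

```bash
python3 steer.py '[[45, 0, 0.116, 0.06, 0, 0, -0.035], [45, 0, 0, 0.2, 0, 0, 0], [45, 0, 0, 0, 0, 0, 0], [10, 0, 0, 0, 0, 0, 0], [10, 0, 0, 0, 0, 0, 0], [10, 0, 0, 0, 0, 0, 0], [10, 0, 0, 0, 0, 0, 0]]' 30; python3 t.py 432 115.8 247.5
```

```text
time_s: 15.48
tool_pos: [532.1, 121.6, 247.6]
tcp_rot: [[-0.999, -0.051, 0.0], [-0.051, 0.999, 0.0], [-0.0, 0.0, -1.0]]
wrist_force: [-3.2, -0.3, 5.6]
width: 20.3
finger_force: 29.4
t 15.47 p [532.1 121.6 247.6] yaw y 1.6221 tilt [0.0003 0.0001] w 20.3 f [-3.2 -0.3  5.6]
tool shift [100.3  -0.7   0. ]
```

```bash
python3 steer.py '[[10, 0.16, 0, 0, 0, 0, 0], [10, 0.32, 0, 0, 0, 0, 0], [10, 0.4, 0, 0, 0, 0, 0], [10, 0.4, 0, 0, 0, 0, 0], [10, 0.36, 0, 0, 0, 0, 0], [10, 0.24, 0, 0, 0, 0, 0], [10, 0.04, 0, 0, 0, 0, 0], [10, 0, 0, 0, 0, 0, 0]]';python3 steer.py '[[10, 0.04, 0, 0, 0, 0, 0], [10, 0.04, 0, 0, 0, 0, 0], [10, 0, 0, 0, 0, 0, 0]]'; python3 t.py
```

```text
time_s: 16.48
tool_pos: [436.0, 116.6, 247.5]
tcp_rot: [[-0.999, -0.051, 0.0], [-0.051, 0.999, -0.0], [-0.0, -0.0, -1.0]]
wrist_force: [-1.8, -0.2, 8.2]
width: 20.2
finger_force: 30.1
time_s: 16.85
tool_pos: [432.3, 116.4, 247.5]
tcp_rot: [[-0.999, -0.051, 0.001], [-0.051, 0.999, 0.0], [-0.001, 0.0, -1.0]]
wrist_force: [-1.3, -0.4, 8.9]
width: 20.4
finger_force: 30.0
t 16.85 p [432.3 116.4 247.5] yaw y 1.6219 tilt [0.0006 0.0001] w 20.4 f [-1.3 -0.4  8.9]
```

Scaled: 2 mm is 0.04, 1.5 mm is 0.03.

```bash
python3 steer.py '[[10, 0.04, 0, 0, 0, 0, 0], [10, 0.03, 0, 0, 0, 0, 0], [10, 0, 0, 0, 0, 0, 0]]'; python3 t.py
```

```text
time_s: 17.23
tool_pos: [430.9, 116.3, 247.8]
tcp_rot: [[-0.999, -0.05, 0.007], [-0.05, 0.999, 0.001], [-0.007, 0.001, -1.0]]
wrist_force: [23.1, 0.2, -16.4]
width: 20.0
finger_force: 30.3
t 17.23 p [430.9 116.3 247.8] yaw y 1.6213 tilt [0.0068 0.001 ] w 20.0 f [ 23.1   0.2 -16.4]
```

Scaled: -2 mm is -0.04, -1 mm is -0.02.

```bash
python3 steer.py '[[10, -0.02, 0, 0, 0, 0, 0], [45, 0, 0, 0, 0, 0, 0], [45, 0, 0, 0, 0, 0, 0], [45, 0, 0, -0.04, 0, 0, 0], [45, 0, 0, -0.7, 0, 0, 0], [75, 0, 0, -1, 0, 0, 0], [75, 0, 0, -1, 0, 0, 0], [75, 0, 1, 0, 0, 0, 0], [75, 0, 1, 0, 0, 0, 0], [75, 0, 0, 0, 0, 0, 0]]'; python3 t.py 442 -81.8 320
python3 -c "
from h import *
for n in('top','scene'):
    im,d=grab(n,n+'7');P=pts(n,d);z=P[...,2]
    q=P[(d>0)&(z>80)&(z<88)&(P[...,0]>415)&(P[...,0]<455)&(abs(P[...,1]-117)<25)];print('knob',q.mean(0),len(q))
    b=(np.hypot(P[...,0]-441,P[...,1]+82)<45)&(d>0)
    q=P[b&(z>134)&(z<140)]
    (x,y),r=cv2.minEnclosingCircle(q[:,:2].astype(np.float32));print(n,len(q),round(x,1),round(y,1),round(r,1),q.mean(0).round(1))
a=np.load('pics/top7.npz')['im']
cv2.imwrite('pics/c7.png',cv2.resize(a[145:265,215:375],(800,600))[:,:,::-1])"
```

```text
time_s: 18.48
tool_pos: [423.8, 219.2, 384.3]
tcp_rot: [[-0.998, -0.056, -0.0], [-0.056, 0.998, 0.001], [0.0, 0.001, -1.0]]
wrist_force: [0.9, -0.4, -1.3]
width: 74.6
finger_force: 0.0
t 18.48 p [423.8 219.2 384.3] yaw y 1.6268 tilt [-0.0002  0.0005] w 74.6 f [ 0.9 -0.4 -1.3]
tool shift [  -1.4 -301.6   64.1]
knob [431.87199293 116.04930362  84.9123512 ] 69
top 340 441.8 -82.0 23.4 [441.  -81.9 137.1]
knob [431.81650406 114.08559023  84.95586792] 44
scene 238 442.8 -81.7 24.5 [441.  -83.4 137.7]
```

View pics/c7.png

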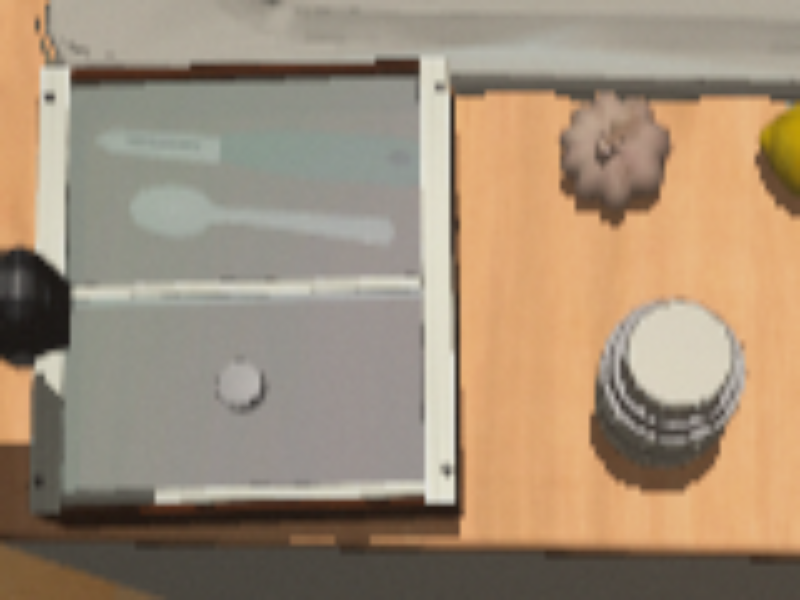

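The crop shows the box shut: the knob is at (241,385), the seam has closed, and the knob has travelled 100 mm. Next is the cap.

```bash
python3 steer.py '[[75, 0, -0.7, 0, 0, 0, 0.015], [75, 0, -1, 0, 0, 0, 0.015], [75, 0, -1, 0, 0, 0, 0], [75, -0.014, -1, 0.1, 0, 0, 0], [75, -0.014, -1, 0.2, 0, 0, 0], [75, 0, -0.9, 0.4, 0, 0, 0], [75, 0, -0.43, 0.4, 0, 0, 0], [75, 0, 0, 0.2, 0, 0, 0], [75, 0, 0, 0, 0, 0, 0]]' 25; python3 t.py 441.8 -82 286
```

```text
time_s: 19.7
tool_pos: [439.6, -84.9, 319.0]
tcp_rot: [[-0.999, -0.045, -0.001], [-0.045, 0.999, 0.0], [0.001, 0.0, -1.0]]
wrist_force: [0.3, 0.8, 1.0]
width: 74.8
finger_force: 0.0
t 19.7 p [439.6 -84.9 319. ] yaw y 1.6155 tilt [-0.0012  0.    ] w 74.8 f [0.3 0.8 1. ]
tool shift [-2.3  2.8 33. ]
```

Scaled: 15 mm is 0.3, 13 mm is 0.26.

```bash
python3 steer.py '[[75, -0.044, 0.048, 0, 0, 0, 0], [75, 0, 0, 0.3, 0, 0, 0], [75, 0, 0, 0.26, 0, 0, 0], [75, 0, 0, 0.09, 0, 0, 0], [75, 0, 0, 0, 0, 0, 0], [75, 0, 0, 0, 0, 0, 0]]'; python3 t.py 441.8 -82 286
```

```text
time_s: 20.45
tool_pos: [442.2, -82.5, 287.0]
tcp_rot: [[-0.999, -0.045, 0.0], [-0.045, 0.999, -0.0], [-0.0, -0.0, -1.0]]
wrist_force: [-0.2, 0.3, 0.5]
width: 75.0
finger_force: 0.0
t 20.45 p [442.2 -82.5 287. ] yaw y 1.6159 tilt [ 0.0003 -0.0001] w 75.0 f [-0.2  0.3  0.5]
tool shift [0.4 0.5 1. ]
```

```bash
python3 steer.py '[[75, 0.004, 0.01, 0, 0, 0, 0], [35, 0, 0, 0, 0, 0, 0], [35, 0, 0, 0, 0, 0, 0], [35, 0, 0, 0, 0, 0, 0], [35, 0, 0, 0, 0, 0, 0]]' 20; python3 t.py; python3 steer.py '[[35, 0, 0, -0.04, 0, 0, 0], [35, 0, 0, -0.06, 0, 0, 0], [35, 0, 0, -0.1, 0, 0, 0], [35, 0, 0, -0.12, 0, 0, 0], [35, 0, 0, -0.12, 0, 0, 0], [35, 0, 0, 0, 0, 0, 0]]'; python3 t.py
```

```text
time_s: 21.08
tool_pos: [441.9, -82.0, 287.1]
tcp_rot: [[-0.999, -0.045, 0.0], [-0.045, 0.999, 0.0], [-0.0, -0.0, -1.0]]
wrist_force: [-0.9, -0.2, 5.4]
width: 46.1
finger_force: 19.7
t 21.07 p [441.9 -82.  287.1] yaw y 1.6159 tilt [0.0004 0.    ] w 46.1 f [-0.9 -0.2  5.4]
time_s: 21.82
tool_pos: [442.0, -82.0, 309.3]
tcp_rot: [[-0.999, -0.045, 0.001], [-0.045, 0.999, -0.0], [-0.001, -0.0, -1.0]]
wrist_force: [0.3, 0.8, -2.1]
width: 46.4
finger_force: 20.6
t 21.82 p [442.  -82.  309.3] yaw y 1.6161 tilt [ 0.0009 -0.    ] w 46.4 f [ 0.3  0.8 -2.1]
```

Scaled: -25 mm is -0.5, -22 mm is -0.44.

```bash
python3 steer.py '[[35, 0, 0, -0.16, 0, 0, 0], [35, 0, 0, -0.4, 0, 0, 0], [35, 0, 0, -0.5, 0, 0, 0], [35, 0, 0, -0.5, 0, 0, 0], [35, 0, 0, -0.44, 0, 0, 0], [35, 0, 0, -0.24, 0, 0, 0], [35, 0, 0, -0.06, 0, 0, 0], [35, 0, 0, 0, 0, 0, 0], [35, 0, 0, 0, 0, 0, 0], [35, 0, 0, 0, 0, 0, 0]]'; python3 t.py
python3 -c "
from h import *
im,d=grab('scene','s8');P=pts('scene',d);z=P[...,2]
b=(np.hypot(P[...,0]-441,P[...,1]+82)<45)&(d>0)
for lo,hi in((91,96),(107,113),(118,124),(230,275)):
    q=P[b&(z>lo)&(z<hi)]
    if len(q)<5: continue
    (x,y),r=cv2.minEnclosingCircle(q[:,:2].astype(np.float32));print(lo,len(q),round(x,1),round(y,1),round(r,1),q.mean(0).round(1))
cv2.imwrite('pics/c8.png',cv2.resize(im[60:270,240:450],(600,600),interpolation=cv2.INTER_CUBIC)[:,:,::-1])"
```

```text
time_s: 23.08
tool_pos: [441.8, -81.9, 423.4]
tcp_rot: [[-0.999, -0.045, -0.001], [-0.045, 0.999, -0.0], [0.001, -0.0, -1.0]]
wrist_force: [-0.3, 0.4, -0.3]
width: 45.9
finger_force: 20.7
t 23.07 p [441.8 -81.9 423.4] yaw y 1.616 tilt [-0.0008 -0.0002] w 45.9 f [-0.3  0.4 -0.3]
91 91 441.6 -82.6 33.1 [429.1 -95.6  94.1]
107 262 443.1 -81.7 29.3 [441.5 -84.1 110.6]
118 68 442.1 -83.1 19.2 [438.3 -85.9 121. ]
230 419 436.0 -83.0 36.9 [432.3 -88.3 266.7]
```

View pics/c8.png

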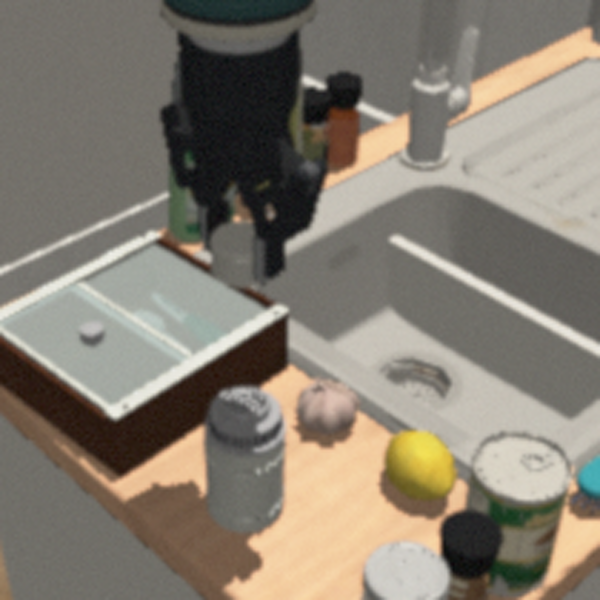

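The crop shows the cap upright in the fingers at (235,255). The sieve lid is still seated on the dredger at (245,410), with its flange top at 94, shoulder at 110 and neck top at 121. The box is shut and the other things are unmoved.

```bash
python3 -c "
from workcell import bot
print(bot.job_done())"
```

```text
the job is handed in; nothing more can be done
None
```

The job is handed in at about 23 s of the 61 s allowed: the sieve lid is seated on the dredger, the box's cover is shut, and the dust cap is held upright about 12 cm above the sieve lid; the verdict was not shown.

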